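# Dock the sample shuttle and drop its gravity latch

### The arm

A 6-joint arm with a two-finger parallel gripper is mounted at the origin on the work surface. World frame = base frame: x ahead of the robot, y to its left, z up, the work surface at z = 0. Lengths are in m, angles in rad, forces in N, time in s.
With the tool pointing down it reaches from about 0.35 to 1 m from the base axis. Payload 7.1 kg.
Tool frame: the origin (TCP) lies between the finger pads; the fingertips stand 22 mm ahead of it and the grasp point (between the pads) lies 3 mm ahead of it; z points along the fingers, y is the line along which they close (so a half turn about z gives the same grasp; the last joint's range is limited). The gripper opens to 85 mm and grips with 20 to 120 N. Pads are 22 mm wide; open, the fingers measure 114 mm over their backs; the gripper's body (76 mm by 85 mm) begins 54 mm behind the grasp point. The pads swing forward as they close: fully open they stand 13 mm farther back than shut.
Start: joints at [-1.177, 0.423, 1.63, -0, 1.089, -0.019], TCP at [0.251, -0.572, 0.253] pointing down, gripper open.
Joint ranges: [-3, 3], [-0.9, 2.11], [0.09, 2.58], [-1.31, 4.45], [0.11, 2.69], [-2.54, 2.54]. Speed limits (rad/s): [2.39, 2.39, 3.01, 3.14, 3.14, 3.14].

### API

Orientations are given as a rotation vector (axis times angle).
In Python, from rig import manip gives the robot as it stands. The module is installed in compiled form; this text tells all that it offers. Calls block until the motion is done:
- manip.move_to(position, orientation): joint-space move of the TCP to a pose.
- manip.servo_line(position, orientation=None, rate=0.15): straight line of the TCP; orientation=None keeps the orientation; rate is the mean speed in m/s.
- manip.set_joints(angles): joint-space move.
- manip.command_gripper(opening, f_grip=None): finger opening in m; f_grip is the grip in N (None keeps the last); returns when the fingers have stopped.
- manip.hold(seconds).
- manip.solve_ik(position, orientation): joint angles nearest the present ones, or None.
- manip.camera(name): name is "side" or "top" or "wrist"; returns a dict with "image" (480x640x3 uint8, red, green, blue), "fx", "fy", "cx", "cy" (pixels), "cam_to_world" (4x4, takes a point from camera to world coordinates); the wrist camera has in their place "mount" (4x4, takes a point from camera to tool coordinates, whose origin is the TCP and whose axes are the flange's). Camera axes: x right, y down, z forward; pixel columns grow to the right and rows downward; lengths in m; the calibration is good to about 2 mm. A picture is of the moment at which its call begins: read the wrist's pose just before it. There is no depth.
A pose or a line that the arm cannot do raises manip.IKError and nothing moves.
- manip.sign_off(): hands the job in; it is judged then, once.
Readings, each from a call of its own:
- manip.get_time(): time.
- manip.get_joint_positions(): joint angles.
- manip.get_joint_vel(): joint speeds.
- manip.get_tau(): joint torques, N m.
- manip.get_position(): TCP position.
- manip.get_ee_rot(): TCP orientation.
- manip.get_contact_force(): force on the tool from outside, world axes, zero at the start.
- manip.get_torque(): the same for the moment, N m.
- manip.get_width(): finger opening in m.
- manip.get_grip_force(): force on a finger pad.
Only numpy, scipy, OpenCV 4.12 (cv2) and the standard library are available. Lean on these libraries where they do the work, as an engineer would, in place of code of your own. Each camera call takes 0.05 s, during which the arm holds its last target. There are 200 camera calls.

### The job

Dock the sample shuttle in the analyser: lift its latch bar by the ball knob so that the tooth clears the keeper, push the shuttle gently home against its spring seal until you feel the firm stop, and, keeping it pressed home, lower the bar so that it drops fully into the keeper's notch and the shuttle stays latched when you let go. Never shove or drop any part of it hard against the receiver, and leave the other things on the bench where they are.

Things in the scene. Friction and masses are not known exactly. Their poses are not given: they have to be found in the camera images.
- dock: Grey rail bed screwed to the bench, 330 x 170 mm, 12 mm thick, two steel rails. Origin at table height on its middle line, 140 mm from its end at the chamber, 190 mm from its open end. Its +x axis is the direction in which the shuttle slides home, towards the chamber; z is up. Fixed.
- chamber: White instrument housing with a red top, 215 x 265 mm, 180 mm high, fixed at the end of the rail bed. Origin at table height on the dock's middle line, 120 mm along dock +x from the dock's origin; axes parallel to the dock's; its front wall lies at its x = 0.023. A dark steel receiver head, 66 mm wide, stands about 81 mm (+-14) out of that wall.
- stop_nominal (a point): Nominal middle of the upper front edge of the receiver head, a steel block 47 mm high whose upright face is the shuttle's firm stop; a rubber spring seal (24 mm round) stands 10 mm out of that face. Head, seal, keeper and notch are together set up to 14 mm either way along the slide, differently on each unit. This setting is NOT in any listed pose: it must be felt (or seen).
- keeper_nominal (a point): Nominal middle of the keeper's top, 66 mm above the table (true place up to 14 mm off along the slide, with the head). The keeper is a step on the head, 40 mm wide, 27 mm long along the slide, with upright faces; behind it (dock +x) lies the notch, 16 mm long, 30 mm wide, walled all round.
- shuttle (a joint): Travel (m) along dock +x of the aluminium shuttle, 110 x 130 mm; friction 1.5 N plus 100 N per m/s. Starts at 0 to 0.03. All +-0.014 by the head's setting: bar down, its tooth butts on the keeper at 0.063; seal touched at 0.092, its push grows from 3 to 8 N at the firm stop, 0.102; the tooth can fall into the notch from 0.100 on, the last 2 mm. Let go undropped, the seal pushes it back.
- latch_bar (a joint): Angle (rad, 0 to 0.9) of the steel latch bar, 14 mm wide, 12 mm high, about 0.32 kg, hinged on the shuttle. 0 = level: resting on the shuttle, or fully in the notch. Grows as its free end (towards dock +x) lifts; falls by its own weight. The tooth clears the keeper above 0.12, lies on top of it at 0.11; 0.22 clears it well.
- hinge (a point): On the bar's hinge axis, which is level, across the slide (dock y), 75 mm above the table and, at shuttle travel q, at x = q - 0.140 in the dock's frame, y = 0. Upright cheeks beside it reach 84 mm above the table; the rest of the shuttle stays below 80 mm.
- tooth (a point): Middle of the underside of the tooth that points down from the bar's free end: 10 mm long along the slide, 130 to 140 mm from the hinge axis, its underside 24 mm below the axis when the bar is level.
- knob (a point): Centre of the black ball knob, 30 mm diameter, on a 10 mm stalk on the latch bar: 90 mm from the hinge axis along the bar and 37 mm above it, so 112 mm above the table with the bar down. Can be gripped from above with the fingers closing across the slide (along dock y); the bar turns in the grip. But for the stalk, 28 mm below the centre are free.
- beaker: Empty glass beaker, 60 mm wide, 75 mm high; bystander. Origin at the centre of its underside.
- wash_bottle: White plastic bottle, 60 mm wide, 150 mm high; bystander. Origin at the centre of its underside.
- petri_dish: Clear dish, 60 mm wide, 14 mm high; bystander. Origin at the centre of its underside.
- reagent_jar: Amber jar with black cap, 52 mm wide, 70 mm high; bystander. Origin at the centre of its underside.
- spatula: Steel spatula lying flat, 170 mm long; bystander. Origin near its middle.
- mouse: Black computer mouse, 100 x 58 x 32 mm; bystander. Origin at the centre of its underside.
- marker: Grey marker pen, 120 mm long, 14 mm thick; bystander. Origin at the centre of its underside.

How it is judged:
By the outcome, as a careful person would: the job done as asked, in the order asked, and still so for the second after the job is handed in, with the robot touching nothing.
It also fails if it takes over 45 s, if anything falls off the work surface, if the arm or the gripper's body presses on something with over 40 N, if the wrist force passes 120 N, or if a joint passes its speed limit or range.

## Working session

There is one attempt and no reset: what is moved stays moved. The work goes in short steps, each a Python script; the robot and the scene stay as the last script left them, time stands still between calls to the robot, and variables do not carry over. Pictures are saved under pics/ and viewed, at most 10 in all, crops included, and the job is handed in when it is done.

```bash
mkdir -p pics
python3 - <<'E'
from rig import manip
import cv2,pickle
d={}
for n in("top","side"):
    c=manip.camera(n);d[n]=c;cv2.imwrite(f"pics/{n}0.png",c["image"][:,:,::-1])
    print(n,c["fx"],c["fy"],c["cx"],c["cy"],c["cam_to_world"].round(3).tolist())
pickle.dump(d,open("c0.pkl","wb"))
print(manip.get_ee_rot(),manip.get_time(),manip.get_contact_force())
E
```

```text
top 561.7064815443637 561.7064815443637 316.2184965548039 242.85416800035634 [[0.01, -0.995, 0.097, 0.416], [-1.0, -0.011, -0.014, 0.166], [0.015, -0.097, -0.995, 1.034], [0.0, 0.0, 0.0, 1.0]]
side 565.4350356297723 565.4350356297723 315.4179994572607 234.16312279850058 [[0.991, -0.103, 0.082, 0.423], [-0.132, -0.742, 0.657, -0.508], [-0.007, -0.662, -0.749, 0.849], [0.0, 0.0, 0.0, 1.0]]
[-3.07355104e+00 -6.43595524e-01  4.34108506e-04] 0.1 [0.49179666 0.67563774 0.40549622]
```

View pics/top0.png

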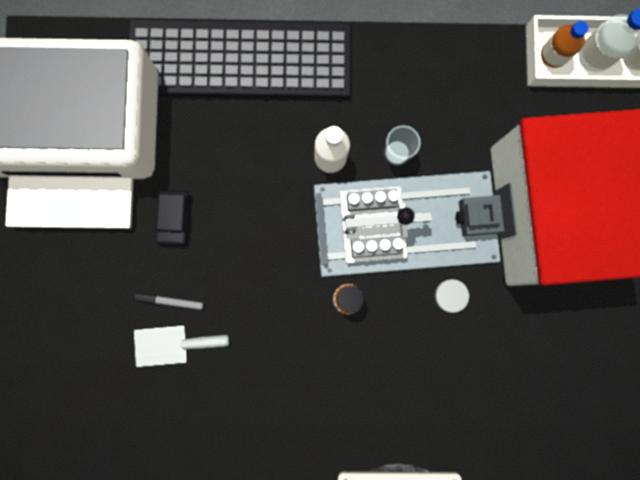

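View pics/side0.png

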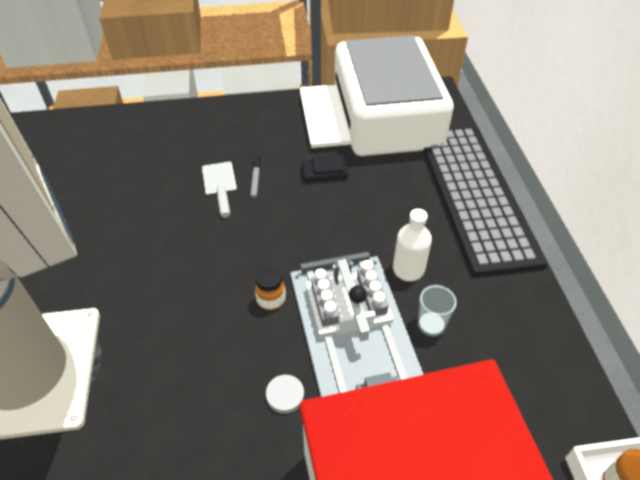

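The top view shows the dock corners near (314,184), (493,171), (499,262) and (321,277). The knob is at (405,215), the receiver head at about x 460–503, and the slide runs towards image right. In the side view the knob is at (358,293). I'll zoom in for finer pixels.

```bash
cat > h.py <<'E'
import numpy as np
def pix2w(c,u,v,z):
    T=np.array(c["cam_to_world"]);d=T[:3,:3]@[(u-c["cx"])/c["fx"],(v-c["cy"])/c["fy"],1]
    return T[:3,3]+d*(z-T[2,3])/d[2]
def w2pix(c,p):
    q=np.linalg.inv(c["cam_to_world"])@np.append(p,1);return np.array([c["fx"]*q[0]/q[2]+c["cx"],c["fy"]*q[1]/q[2]+c["cy"]])
E
python3 - <<'E'
import pickle,cv2,numpy as np
from h import *
d=pickle.load(open("c0.pkl","rb"));t=d["top"];s=d["side"]
im=t["image"][160:290,308:508,::-1];cv2.imwrite("pics/crop.png",cv2.resize(im,None,fx=4,fy=4,interpolation=cv2.INTER_CUBIC))
P=[pix2w(t,*p,.012) for p in[(314,184),(493,171),(499,262),(321,277)]]
for p in P:print(p.round(4))
for a,b in((0,1),(1,2),(2,3),(3,0)):print(np.linalg.norm(P[a]-P[b]))
print("knob",pix2w(t,405,215,.112),pix2w(s,358,293,.112))
E
```

```text
[0.6247 0.1568 0.012 ]
[ 0.6535 -0.1761  0.012 ]
[ 0.484  -0.1835  0.012 ]
[0.4533 0.1423 0.012 ]
0.3340600261172133
0.16965859426564953
0.32730089806423257
0.1720624999140127
knob [0.5539066  0.00596591 0.112     ] [0.55481571 0.00573259 0.112     ]
```

View pics/crop.png

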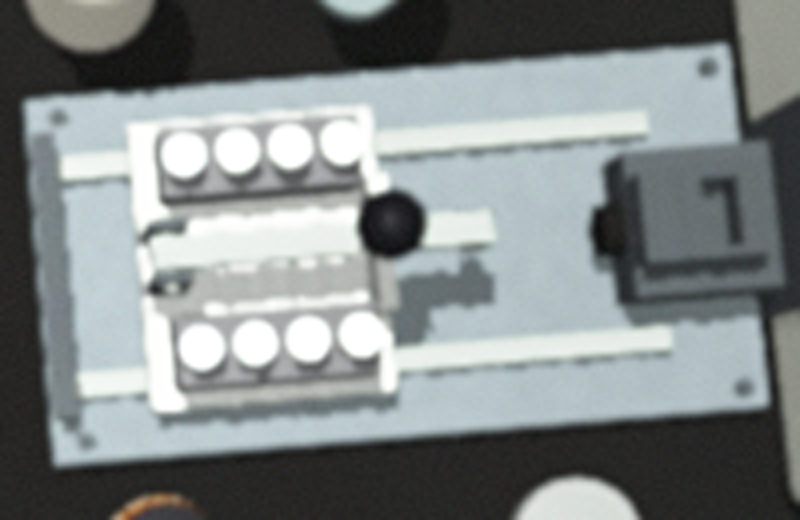

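```bash
cat >> h.py <<'E'
import pickle
try: D=np.load("dock.npz");O,th=D["O"],float(D["th"])
except Exception: pass
def fr(): 
    c,s=np.cos(th),np.sin(th);return np.array([[c,-s,0],[s,c,0],[0,0,1]])
def d2w(p): return fr()@np.array(p,float)+O
def w2d(p): return fr().T@(np.array(p)-O)
E
python3 - <<'E'
import h,numpy as np,pickle
from h import *
from scipy.optimize import least_squares
c=pickle.load(open("c0.pkl","rb"))["top"]
f=lambda x,y:((x+.5)/4-.5+308,(y+.5)/4-.5+160)
C=[(24,98),(730,44),(768,408),(53,465)];L=[(-.19,.085),(.14,.085),(.14,-.085),(-.19,-.085)]
P=np.array([pix2w(c,*f(*p),.012)[:2] for p in C])
def R(v):
    h.O=np.array([v[0],v[1],0]);h.th=v[2]
    return np.concatenate([h.d2w((*l,0))[:2]-p for l,p in zip(L,P)])
r=least_squares(R,[.55,-.05,-1.5]);print(r.x,r.fun.round(4));R(r.x)
np.savez("dock.npz",O=h.O,th=h.th)
for n,p,z in(("knob",(391,222),.112),("bar end",(494,228),.081),("hinge",(150,248),.075),("headL",(612,160),.047),("headR",(622,302),.047),("seal",(595,232),.03),("keeper",(645,262),.066),("keepR",(640,260),.066),("shuttle back",(145,265),.05)):
    print(n,h.w2d(pix2w(c,*f(*p),z)).round(4))
for n in("beaker",):pass
print(h.d2w((-.05,0,.112)))
E
```

```text
[ 0.55686112 -0.0387381  -1.48197895] [ 0.0002  0.0006 -0.0002  0.     -0.0001 -0.001   0.      0.0004]
knob [-0.0442  0.0008  0.112 ]
bar end [ 0.0056 -0.0011  0.081 ]
hinge [-0.1421  0.0025  0.075 ]
headL [0.0693 0.0297 0.047 ]
headR [ 0.0671 -0.0342  0.047 ]
seal [0.0631 0.     0.03  ]
keeper [ 0.0735 -0.0192  0.066 ]
keepR [ 0.0714 -0.0181  0.066 ]
shuttle back [-0.143  -0.0017  0.05  ]
[0.55242608 0.01106482 0.112     ]
```

```bash
cat >> h.py <<'E'
from scipy.spatial.transform import Rotation as Rn
KX0=-0.0442   # knob x in dock frame as first seen
Q0=KX0+.05
def ori(sgn):
    y=sgn*fr()[:,1];z=np.array([0,0,-1.]);return Rn.from_matrix(np.c_[np.cross(y,z),y,z]).as_rotvec()
def kp(q,a):  # TCP world position for knob at travel q, bar angle a (grasp point 3 mm ahead)
    return d2w((q-.14+.09*np.cos(a)-.037*np.sin(a),0.0005,.075+.09*np.sin(a)+.037*np.cos(a)+.003))
def fd(m): return (fr().T@m.get_contact_force()).round(1)
def st(m):
    p=w2d(m.get_position());print("t%.2f"%m.get_time(),"tcp",p.round(4),"F",fd(m),"w%.4f"%m.get_width())
E
python3 - <<'E'
from rig import manip as m
from h import *
print(Rn.from_rotvec(m.get_ee_rot()).as_matrix().round(2).tolist())
for s in(1,-1):
    for q,a in((Q0,0),(.108,.26)):print(s,m.solve_ik(kp(q,a),ori(s)))
p=m.get_position();m.servo_line(p+[0,0,.12],rate=.3);st(m)
E
```

```text
[[0.92, 0.4, -0.0], [0.4, -0.92, 0.0], [0.0, -0.0, -1.0]]
1 [-1.18685249e-02  5.18782181e-01  1.87203092e+00 -8.88178420e-16
  7.50779552e-01 -1.00685904e-01]
1 [-1.69452929e-01  5.00052383e-01  1.83217483e+00 -8.88178420e-16
  8.09365445e-01 -2.58270308e-01]
-1 None
-1 None
t0.65 tcp [ 0.504  -0.3524  0.3733] F [-0.1  0.3 -0.9] w0.0856
```

Run:
```python
from rig import manip as m
from h import *
import cv2
o=ori(1);k=kp(Q0,0)
m.move_to(k+[0,0,.2],o);m.command_gripper(.055,40);m.servo_line(k+[0,0,.07],rate=.2);st(m)
m.servo_line(k,rate=.06);st(m)
m.hold(.2);st(m)
c=m.camera("top");cv2.imwrite("pics/t1.png",cv2.resize(c["image"][130:300,300:510,::-1],None,fx=3,fy=3))
m.command_gripper(0.0,40);m.hold(.2);st(m);print(m.get_grip_force())
```

```text
t4.19 tcp [-0.0441  0.0012  0.1858] F [ 0.4  0.6 -0.2] w0.0550
t5.51 tcp [-0.0442  0.0008  0.1154] F [ 0.1 -0.6  0.1] w0.0550
t5.71 tcp [-0.0442  0.0007  0.1153] F [-0.2  0.2  0.8] w0.0551
t6.32 tcp [-0.0442  0.0007  0.1153] F [-0.4 -0.4  4.9] w0.0279
39.13362264633179
```

Run:
```python
from rig import manip as m
from h import *
import cv2
for a in(.07,.14,.2,.26):
    m.servo_line(kp(Q0,a),rate=.04);st(m)
print(m.get_grip_force())
c=m.camera("side");cv2.imwrite("pics/s1.png",cv2.resize(c["image"][200:400,270:470,::-1],None,fx=3,fy=3))
```

```text
t6.63 tcp [-0.047   0.0006  0.1212] F [ 1.4  3.3 -3.8] w0.0280
t6.95 tcp [-0.0505  0.0006  0.1273] F [-0.4  2.7 -5.2] w0.0279
t7.25 tcp [-0.0536  0.0006  0.1322] F [-1.   3.9 -5.3] w0.0278
t7.55 tcp [-0.0569  0.0005  0.1369] F [-1.2  3.5 -5.1] w0.0273
39.7835648059845
```

View pics/s1.png

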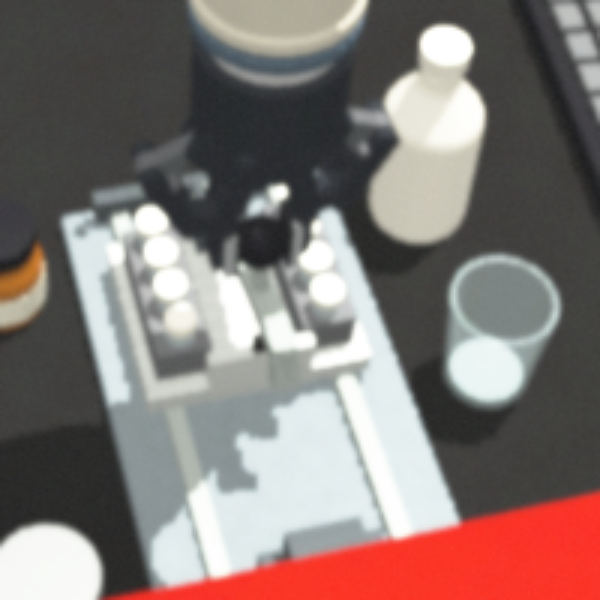

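The knob at crop (265,240) sits between the fingers and the bar's free end is raised. I'll check its height by projection before pushing.

Run:
```python
from rig import manip as m
from h import *
c=pickle.load(open("c0.pkl","rb"))["side"]
for a in(.14,.2,.26,.3):print(a,((w2pix(c,kp(Q0,a)-[0,0,.003])-[270,200])*3).round(0))
print("rest",w2pix(c,kp(Q0,0)-[0,0,.003]))
m.command_gripper(0,60)
st(m)
m.servo_line(kp(.06,.26),rate=.04);st(m)
m.servo_line(kp(.090,.26),rate=.03);st(m);m.hold(.2);st(m)
```

```text
0.14 [260. 257.]
0.2 [259. 247.]
0.26 [257. 237.]
0.3 [256. 229.]
rest [357.19386108 293.30075299]
t7.82 tcp [-0.0567  0.0005  0.1367] F [-1.3  5.1 -6.5] w0.0269
t9.32 tcp [-0.0026  0.0007  0.1369] F [-0.7  5.  -7.1] w0.0269
t10.47 tcp [0.0274 0.0008 0.1369] F [-2.3  5.8 -6.8] w0.0273
t10.68 tcp [0.0274 0.0008 0.1369] F [-2.   5.9 -7. ] w0.0273
```

Run:
```python
from rig import manip as m
from h import *
q=.090
while q<.122:
    q+=.0015;m.servo_line(kp(q,.26),rate=.015);f=np.mean([m.get_contact_force() for _ in range(3)],0);fx=(fr().T@f)[0]
    print("%.4f %.2f %.1f"%(q,m.get_time(),fx),w2d(m.get_position())[0].round(4))
    if fx<-14:break
st(m)
np.save("q.npy",q)
```

```text
0.0915 10.93 -1.1 0.0289
0.0930 11.18 -1.7 0.0304
0.0945 11.43 -2.3 0.0319
0.0960 11.68 -1.1 0.0334
0.0975 11.93 -1.1 0.0349
0.0990 12.18 -1.7 0.0364
0.1005 12.43 -1.1 0.0379
0.1020 12.68 -2.7 0.0394
0.1035 12.93 -2.2 0.0409
0.1050 13.18 -3.2 0.0422
0.1065 13.43 -4.1 0.0434
0.1080 13.68 -5.2 0.0447
0.1095 13.93 -5.6 0.046
0.1110 14.18 -6.5 0.0474
0.1125 14.43 -7.8 0.0487
0.1140 14.68 -8.3 0.0501
0.1155 14.93 -7.5 0.0515
0.1170 15.18 -10.0 0.0528
0.1185 15.43 -15.0 0.0533
t15.43 tcp [0.0533 0.0008 0.1357] F [-15.   10.2 -15.3] w0.0273
```

Run:
```python
from rig import manip as m
from h import *
import cv2
t=m.camera("top");s=m.camera("side");pickle.dump((t,s),open("c2.pkl","wb"))
A=cv2.resize(t["image"][160:290,338:508,::-1],None,fx=3.2,fy=3.2,interpolation=cv2.INTER_CUBIC)
B=cv2.resize(s["image"][250:400,290:450,::-1],None,fx=1.6,fy=1.6*416/240,interpolation=cv2.INTER_CUBIC)
cv2.imwrite("pics/p2.png",np.hstack([A,cv2.resize(B,(256,416))]));st(m)
```

```text
t15.53 tcp [0.0532 0.0008 0.1357] F [-13.8  11.1 -16.2] w0.0271
```

View pics/p2.png

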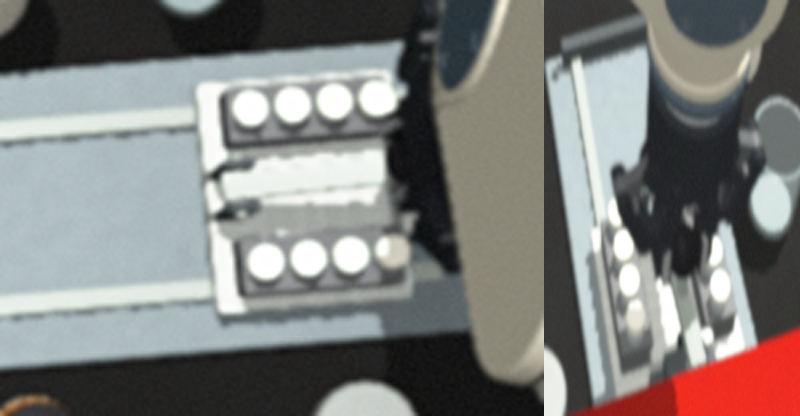

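Run:
```python
from h import *
import cv2
t,s=pickle.load(open("c2.pkl","rb"));t0=pickle.load(open("c0.pkl","rb"))["top"]
f0=lambda x,y:((x+.5)/4-.5+308,(y+.5)/4-.5+160)
f1=lambda x,y:((x+.5)/3.2-.5+338,(y+.5)/3.2-.5+160)
for a,b,z in(((128,122),(196,88),.05),((143,238),(208,178),.08),((183,154),(249,107),.07),((200,347),(266,261),.07),((150,412),(217,314),.03)):
    A=w2d(pix2w(t0,*f0(*a),z));B=w2d(pix2w(t,*f1(*b),z));print((B-A)[:2].round(4))
# template check of the test-tube pattern at subpixel
g0=cv2.cvtColor(t0["image"],cv2.COLOR_RGB2GRAY);g1=cv2.cvtColor(t["image"],cv2.COLOR_RGB2GRAY)
for (x0,x1,y0,y1) in((340,384,188,212),(342,384,236,264)):
    r=cv2.matchTemplate(g1,g0[y0:y1,x0:x1],cv2.TM_CCOEFF_NORMED);_,v,_,l=cv2.minMaxLoc(r)
    a=((x0+x1)/2,(y0+y1)/2);b=(l[0]+(x1-x0)/2,l[1]+(y1-y0)/2)
    print(v,(w2d(pix2w(t,*b,.07))-w2d(pix2w(t0,*a,.07))).round(4))
```

```text
[ 0.1058 -0.0027]
[ 0.1023 -0.0012]
[0.1089 0.0006]
[0.1099 0.0004]
[0.1089 0.0002]
0.8895958662033081 [0.107  0.0006 0.    ]
0.8379460573196411 [0.1061 0.0004 0.    ]
```

```bash
cat > low.py <<'E'
from rig import manip as m
from h import *
import sys
a,end=map(float,sys.argv[1:3]);q=float(np.load("q.npy"))
while a>end+1e-6:
    a=max(a-.02,end);m.servo_line(kp(q,a),rate=.02)
    f=fr().T@np.mean([m.get_contact_force() for _ in range(3)],0)
    p=w2d(m.get_position());print("a%.2f q%.4f t%.2f"%(a,q,m.get_time()),f.round(1),p.round(4),"w%.4f"%m.get_width())
    if f[2]>4:break
    if f[0]>-12:q+=.0008
    if f[0]<-17:q-=.0008
np.save("q.npy",q)
E
python3 low.py .26 .12
```

```text
a0.24 q0.1185 t15.78 [-13.8  10.  -15.4] [0.0543 0.0008 0.1341] w0.0270
a0.22 q0.1185 t16.02 [-16.4  11.2 -13.8] [0.0554 0.0008 0.1326] w0.0271
a0.20 q0.1185 t16.27 [-16.7  10.4 -14.1] [0.0564 0.0008 0.1311] w0.0270
a0.18 q0.1185 t16.52 [-16.2  11.9 -12.8] [0.0573 0.0008 0.1295] w0.0268
a0.16 q0.1185 t16.77 [-17.6  10.6 -12.8] [0.0583 0.0008 0.1279] w0.0271
a0.14 q0.1177 t17.02 [-14.3   9.6 -10. ] [0.059  0.0008 0.1265] w0.0271
a0.12 q0.1177 t17.27 [-14.3   8.8  -9.6] [0.0599 0.0008 0.1249] w0.0272
```

```bash
python3 low.py .12 .0
```

```text
a0.10 q0.1177 t17.52 [-14.9   9.4  -8.6] [0.0608 0.0009 0.1233] w0.0270
a0.08 q0.1177 t17.77 [-17.1   9.1  -8. ] [0.0616 0.0009 0.1216] w0.0267
a0.06 q0.1169 t18.02 [-12.7   7.7  -6.3] [0.0622 0.0009 0.1202] w0.0274
a0.04 q0.1169 t18.27 [-10.    6.3  -4.9] [0.0637 0.0009 0.1186] w0.0273
a0.02 q0.1177 t18.54 [-13.    6.4  -5.9] [0.0647 0.0009 0.1167] w0.0272
a0.00 q0.1177 t18.79 [-8.4  4.5  0.3] [0.0664 0.001  0.1156] w0.0270
```

Run:
```python
from rig import manip as m
from h import *
q=float(np.load("q.npy"))+.0006
m.servo_line(kp(q,-.012),rate=.015);st(m)
m.hold(.3);st(m)
```

```text
t19.08 tcp [0.067  0.0011 0.1154] F [-17.2   2.2  10.6] w0.0273
t19.38 tcp [0.067  0.0011 0.1154] F [-16.9   1.7  10.4] w0.0268
```

Run:
```python
from rig import manip as m
from h import *
import cv2
q=float(np.load("q.npy"))
m.servo_line(kp(q,-.004),rate=.015);st(m)
m.command_gripper(.055);m.hold(.2);st(m)
p=m.get_position()
m.servo_line(p+[0,0,.06],rate=.08);st(m)
m.servo_line(p+[0,0,.25],rate=.25);st(m)
m.servo_line(d2w((-.10,-.05,.37)),rate=.25);st(m)
t=m.camera("top");s=m.camera("side");pickle.dump((t,s),open("c3.pkl","wb"))
A=cv2.resize(t["image"][160:290,338:508,::-1],None,fx=3.2,fy=3.2,interpolation=cv2.INTER_CUBIC)
B=cv2.resize(s["image"][250:400,290:450,::-1],(256,240),interpolation=cv2.INTER_CUBIC);B=np.vstack([B,np.zeros((176,256,3),np.uint8)])
cv2.imwrite("pics/p3.png",np.hstack([A,B]))
```

```text
t19.63 tcp [0.0668 0.001  0.1156] F [-11.5   3.2   4.5] w0.0271
t20.22 tcp [0.0688 0.0004 0.1146] F [-0.2  0.5  0.3] w0.0547
t21.12 tcp [6.870e-02 1.000e-04 1.743e-01] F [ 0.1 -0.8 -0.3] w0.0553
t22.02 tcp [ 0.0685 -0.0004  0.3629] F [ 0.1  0.9 -0.5] w0.0548
t22.88 tcp [-0.0996 -0.0499  0.3695] F [-0.3  0.8 -0.6] w0.0550
```

View pics/p3.png

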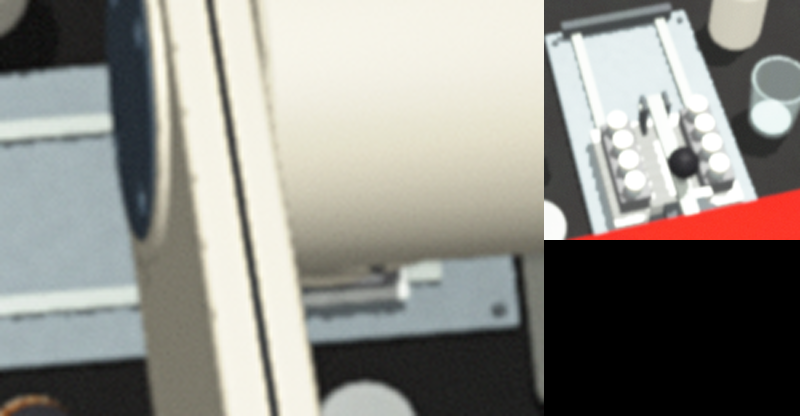

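The side view shows the shuttle forward with the knob at about pixel (377,352); the arm hides the top view. I'll swing it aside and measure travel and bar angle.

Run:
```python
from rig import manip as m
from h import *
import cv2
j=np.array(m.get_joint_positions());j[0]+=.7;m.set_joints(j)
t=m.camera("top");s=m.camera("side");pickle.dump((t,s),open("c4.pkl","wb"))
A=cv2.resize(t["image"][160:290,338:508,::-1],None,fx=4,fy=4,interpolation=cv2.INTER_CUBIC);cv2.imwrite("pics/p4.png",A)
for q in(.106,.110,.112,.114,.116):
    print(q,[w2pix(s,kp(q,a)-[0,0,.003]).round(1).tolist()+w2pix(t,kp(q,a)-[0,0,.003]).round(1).tolist() for a in(0,.11)])
print(m.get_time())
```

```text
0.106 [[375.3, 347.4, 465.1, 210.7], [374.9, 341.3, 464.0, 210.0]]
0.11 [[376.1, 349.7, 467.5, 210.5], [375.7, 343.7, 466.4, 209.8]]
0.112 [[376.5, 350.9, 468.7, 210.4], [376.1, 344.8, 467.6, 209.7]]
0.114 [[376.9, 352.1, 469.9, 210.3], [376.5, 346.0, 468.8, 209.6]]
0.116 [[377.3, 353.3, 471.1, 210.2], [376.9, 347.2, 470.0, 209.5]]
24.375
```

View pics/p4.png

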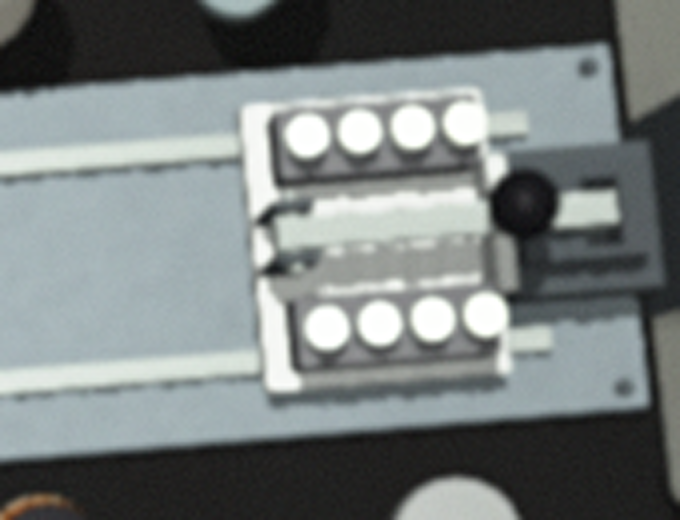

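The knob is at crop (524,202), which is top pixel (468.6,210.1). Both views agree on travel of about 0.112–0.113 with the bar level. The tooth sits in the notch and the shuttle has stayed home for over 4 s since release.

```bash
python3 -c "
from rig import manip as m
print(m.sign_off())"
```

```text
the job is handed in; nothing more can be done
None
```

The shuttle is docked and latched: I felt the firm stop, the camera views put the bar level in the notch, it stayed home for over 4 s after release, and I handed the job in at about 24 s of the 45 s.

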